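# Load the glued blanks into the hand press with the mandrel and screw it down

## Robot

A 6-joint arm with a two-finger parallel gripper is mounted at the origin on the work surface. World frame = base frame: x ahead of the robot, y to its left, z up, the work surface at z = 0. Lengths are in m, angles in rad, forces in N, time in s.
With the tool pointing down it reaches from about 0.25 to 0.725 m from the base axis. Payload 4 kg.
Tool frame: the origin (TCP) lies between the finger pads; the fingertips stand 25 mm ahead of it and the grasp point (between the pads) lies 6 mm ahead of it; z points along the fingers, y is the line along which they close (so a half turn about z gives the same grasp; the last joint's range is limited). The gripper opens to 85 mm and grips with 20 to 120 N. Pads are 22 mm wide; open, the fingers measure 114 mm over their backs; the gripper's body (76 mm by 85 mm) begins 54 mm behind the grasp point. The pads swing forward as they close: fully open they stand 13 mm farther back than shut.
Start: joints at [1.173, 0.241, 0.005, 1.335, 0, 1.571], TCP at [0.194, 0.461, 0.256] pointing down, gripper open.
Joint ranges: [-2.72, 2.72], [-1.05, 1.87], [-1.09, 1.28], [-1.99, 2.15], [-1.42, 1.44], [-3.14, 3.14]. Speed limits (rad/s): [2.79, 2.79, 3.14, 3.14, 3.14, 3.14].

## Interface

Orientations are given as a unit quaternion [x, y, z, w].
In Python, from workcell import bot gives the robot as it stands. The module is installed in compiled form; this text tells all that it offers.
- The arm moves only by the shell command python3 -m pendant 'ROWS'. ROWS is JSON, one flat list of numbers, 7 for each row, row after row: the shift along the tool's x, y, z normalised to -1 to 1, where 1 is 0.5 m, then the turn, a rotation vector about the tool's x, y, z normalised to -1 to 1, where 1 is 180 degrees, then the opening, from 0 (shut) to 1 (fully open). In form: [tx, ty, tz, ax, ay, az, fingers, tx, ty, tz, ax, ay, az, fingers, ...]. A call has exactly 10 rows; each row is the pose to reach, as a shift and turn from the pose commanded when the call began, along the tool's axes at that moment, turning the shorter way round; what a row does not reach only later rows make up. A row lasts 1/12 s, in which the tool goes at most 41.7 mm and 7.16 degrees, less where a joint would pass 70% of its speed; a pose out of reach is approached as far as the arm can. A call with a number of a shift or a turn outside -1 to 1 is refused whole. A call with a gripper value outside its range is refused whole. The fingers move at their own pace and stop on an object; the grip force is fixed at half the most. Time passes only in rows, so rows that repeat a pose let the fingers close, or fill a call up. It gives the time, the measured TCP pose, the force, the opening and the grip force at its end, in the units of the state.
- bot.get_obs(): the state, without advancing time (a new reading comes with each control period).
- bot.camera(name): name is "side" or "top"; returns a dict with "pixels" (400x640x3 uint8, red, green, blue), "mtx" (3x3 intrinsics, pixels), "cam_to_world" (4x4, takes a point from camera to world coordinates). Camera axes: x right, y up, looking along -z (the intrinsics and any distortion apply to the point x, -y, -z); pixel columns grow to the right and rows downward; lengths in m; the calibration is good to about 2 mm. A picture is of the moment at which its call begins. There is no depth.
- bot.job_done(): hands the job in; it is judged then, once.
The state is a dict: "clock": time; "joint_pos": joint angles; "joint_vel": joint speeds; "tau": joint torques, N m; "eef_pos": TCP position; "tool_rot": TCP orientation; "ft_force": force on the tool from outside, world axes, zero at the start; "ft_torque": the same for the moment, N m; "grip_width": finger opening in m; "grasp_force": force on a finger pad.
Only numpy, scipy, OpenCV 4.12 (cv2) and the standard library are available. Lean on these libraries where they do the work, as an engineer would, in place of code of your own. Each camera call takes 0.05 s, during which the arm holds its last target. There are 200 camera calls.

## Task

Two or three freshly glued pen blanks lie on the bench to be clamped: open the hand press, now screwed down, by turning its crank counterclockwise (seen from above); then pick up each blank by running the mandrel through its bore, never touching a blank with the fingers, and set them side by side on the press bed, wholly under its raised pad. When all are loaded, crank it back clockwise until the pad bears firmly on every blank, and leave it so. Finish with the mandrel lying back in its teak rest as you found it, and leave the torch, bone folder and tweezers where they are.

Things in the scene. Friction and masses are not known exactly. Their poses are not given: they have to be found in the camera images.
- mandrel: Mandrel, 100 g: maple handle (20 mm wide, 24 high, from 50 mm behind the origin to 30 mm ahead) with a straight steel rod 12 mm thick from 30 to 145 mm ahead along +x, and on it a brass stop disc 38 mm across at 80 to 85 mm ahead. Origin on the axis, in the handle, where it is gripped across its width (y); z up as it lies.
- rest: Teak rest, fixed. Origin on the bench. Two forks 10 mm thick: 44 mm behind it (slot 28 mm wide, floor 58 mm up, prongs to 76) for the handle's tail, 60 mm ahead (slot 20, floor 64, prongs to 82) for the rod. Home: mandrel's origin 70 mm straight above the rest's, x along the rest's x (away from the robot within 0.15 rad). Handle sides are free between the forks.
- blank_amber: Amber blank: laminated resin block with two dark glue layers, 56 x 56 mm, 40 mm long, 120 g, a plain round bore 28 mm across through its length. Lies on a flat side. Origin at its centre, on the bore's axis (28 mm above what it lies on); x along the bore, at the start away from the robot within 0.3 rad. May be absent.
- blank_green: Green blank: laminated resin block with two dark glue layers, 56 x 56 mm, 40 mm long, 120 g, a plain round bore 28 mm across through its length. Lies on a flat side. Origin at its centre, on the bore's axis (28 mm above what it lies on); x along the bore, at the start away from the robot within 0.3 rad. May be absent.
- blank_red: Red blank: laminated resin block with two dark glue layers, 56 x 56 mm, 40 mm long, 120 g, a plain round bore 28 mm across through its length. Lies on a flat side. Origin at its centre, on the bore's axis (28 mm above what it lies on); x along the bore, at the start away from the robot within 0.3 rad. May be absent.
- bed_mid (a point): Centre of the top of the press's iron bed, 30 mm above the bench, fixed. x points away from the robot (within 0.15 rad), from the press's open front to its open back; y left. Bed 150 mm (x) by 300 (y). Posts 22 mm thick at y = -145 and +145 mm; crosshead 50 mm (x) by 320 (y), 162 to 192 mm above the bench.
- pad: The cork-faced sprung pad that comes down on the work, 100 mm (x) by 260 mm (y), 12 mm thick, centred over the bed. Origin at the centre of its underside: 82.5 mm above the bench at the start, too low to let a blank in, and 120 mm (90 mm above the bed) fully raised. It gives up to 6 mm against springs (8 N per mm) when it meets the work.
- ram (a joint): How far the screw has raised the pad's carrier, m: 0 fully down, as at the start; 0.0035 where the pad just meets blanks on the bed; 0.0375 fully raised. 0.030 m for each turn of the crank.
- crank (a joint): Crank angle, rad, growing counterclockwise seen from above as the pad rises; 0 at the start (pad fully down, stop), with the arm along the press's +x; upper stop at 7.85 (1.25 turns), with the arm along its +y. Friction holds it where it is left; turning takes about 5 to 10 N at the ball.
- ball_mid (a point): Centre of the black ball, 34 mm across, at the end of the crank, 262 mm above the bench and 62 mm from the crank's axis, on a neck 14 mm thick; the ball spins freely on its own upright axis. The crank arm's top lies 34 mm below the ball's centre. Stays at the same height as the crank turns.
- crank_axis (a point): Point on the crank's upright axis at the height of the ball's centre; fixed for a run.
- torch: Nickel-plated pocket torch, 145 mm long and 38 mm thick, lying on the bench. Leave alone. Origin at the centre of its underside.
- folder: Bone folder, 150 x 24 x 5 mm, lying on the bench. Leave alone. Origin at the centre of its underside.
- tweezers: Brass tweezers, 130 x 22 x 8 mm, lying on the bench. Leave alone. Origin at the centre of their underside.
Not all that is in view belongs to the job. What is shaped like the blank_red but purple or yellow is not meant.

How it is judged:
On the way, in this order (a step that is already met when the one before it is completed fails the run):
1. every blank stands on the bed under the pad while the pad is raised (x of blank_amber in the frame of bed_mid between -0.032 and 0.032 m and y of blank_amber in the frame of bed_mid between -0.106 and 0.106 m and z of blank_amber in the frame of bed_mid between 0.022 and 0.034 m and angle between blank_amber's own x axis and vertical between 1.4 and 1.74 rad and x of blank_green in the frame of bed_mid between -0.032 and 0.032 m and y of blank_green in the frame of bed_mid between -0.106 and 0.106 m and z of blank_green in the frame of bed_mid between 0.022 and 0.034 m and angle between blank_green's own x axis and vertical between 1.4 and 1.74 rad and x of blank_red in the frame of bed_mid between -0.032 and 0.032 m and y of blank_red in the frame of bed_mid between -0.106 and 0.106 m and z of blank_red in the frame of bed_mid between 0.022 and 0.034 m and angle between blank_red's own x axis and vertical between 1.4 and 1.74 rad and value of joint ram above 0.02 m), for 0.2 s.
2. the pad is cranked down until it bears on every blank (x of blank_amber in the frame of bed_mid between -0.032 and 0.032 m and y of blank_amber in the frame of bed_mid between -0.106 and 0.106 m and z of blank_amber in the frame of bed_mid between 0.022 and 0.034 m and angle between blank_amber's own x axis and vertical between 1.4 and 1.74 rad and x of blank_green in the frame of bed_mid between -0.032 and 0.032 m and y of blank_green in the frame of bed_mid between -0.106 and 0.106 m and z of blank_green in the frame of bed_mid between 0.022 and 0.034 m and angle between blank_green's own x axis and vertical between 1.4 and 1.74 rad and x of blank_red in the frame of bed_mid between -0.032 and 0.032 m and y of blank_red in the frame of bed_mid between -0.106 and 0.106 m and z of blank_red in the frame of bed_mid between 0.022 and 0.034 m and angle between blank_red's own x axis and vertical between 1.4 and 1.74 rad and contact force between pad and blank_amber above 2 N and contact force between pad and blank_green above 2 N and contact force between pad and blank_red above 2 N), for 0.2 s.
At the end, for the whole second after the job is handed in: every blank flat on the bed, bore level, under the pad (centre within 32 mm of the bed centre front to back, 106 mm side to side), the pad pressing each with over 2 N; the mandrel still in its rest (within 12 mm lengthwise, 8 mm sideways, 6 mm in height, 0.12 rad) (all of step 2 and x of mandrel in the frame of rest between -0.012 and 0.012 m and y of mandrel in the frame of rest between -0.008 and 0.008 m and z of mandrel in the frame of rest between 0.064 and 0.076 m and angle between the x axis of mandrel and the x axis of rest, either way round below 0.12 rad and linear speed of mandrel below 0.02 m/s); the robot touches nothing.
It fails at once if the fingers touch a blank (contact force between the fingers and blank_amber above 1 N or contact force between the fingers and blank_green above 1 N or contact force between the fingers and blank_red above 1 N).
It fails at once if a bystander is moved (distance of any of torch, folder, tweezers from where it was at the start of the episode above 0.03 m).
Of blank_amber, blank_green, blank_red only 2 to 3 are there at a start; the rules pass over those that are not, and their reading is None.
At some moment in a run one of blank_amber, blank_green, blank_red may be knocked a few centimetres aside while the robot is not near it.
It also fails if it takes over 210 s, if anything falls off the work surface, if the arm or the gripper's body presses on something with over 40 N, if the wrist force passes 120 N, or if a joint passes its speed limit or range.

## Working session

There is one attempt and no reset: what is moved stays moved. The work goes in short steps, Python scripts to look and compute and a shell command to move; the robot and the scene stay as the last step left them, time stands still between calls to the robot, and variables do not carry over. Pictures are saved under pics/ and viewed, at most 14 in all, crops included, and the job is handed in when it is done.

```bash
mkdir -p pics; python3 - <<'E'
from workcell import bot
import cv2,numpy as np
for n in("top","side"):
    c=bot.camera(n); cv2.imwrite(f"pics/{n}0.png",c["pixels"][:,:,::-1]); print(n,c["mtx"].round(1).tolist(),c["cam_to_world"].round(4).tolist(),[k for k in c])
o=bot.get_obs();print(o["clock"],o["eef_pos"],o["tool_rot"],o["grip_width"])
E
```

```text
top [[371.3, 0.0, 317.2], [0.0, 371.3, 190.7], [0.0, 0.0, 1.0]] [[-0.0119, 0.9758, -0.2183, 0.4384], [-0.9999, -0.0123, -0.0005, -0.1076], [-0.0032, 0.2183, 0.9759, 1.0191], [0.0, 0.0, 0.0, 1.0]] ['pixels', 'mtx', 'cam_to_world']
side [[488.6, 0.0, 319.7], [0.0, 488.6, 208.9], [0.0, 0.0, 1.0]] [[0.9978, 0.0558, -0.035, 0.56], [-0.0643, 0.7102, -0.701, -0.8852], [-0.0143, 0.7018, 0.7123, 0.9831], [0.0, 0.0, 0.0, 1.0]] ['pixels', 'mtx', 'cam_to_world']
0.1 [0.19349081 0.46046206 0.25550273] [ 1.97608311e-01  9.80280588e-01 -9.40562495e-04 -1.99775754e-04] 0.08524121618928927
```

View pics/top0.png

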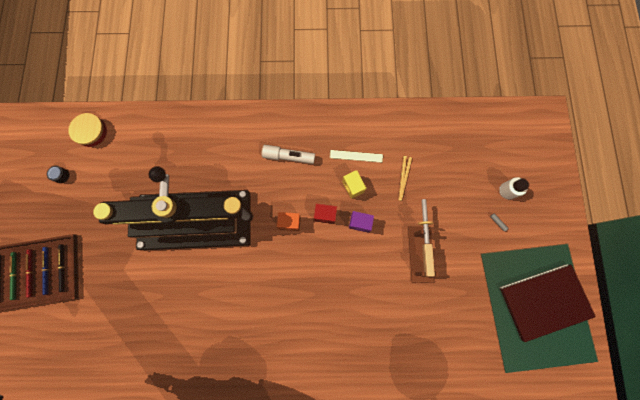

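View pics/side0.png

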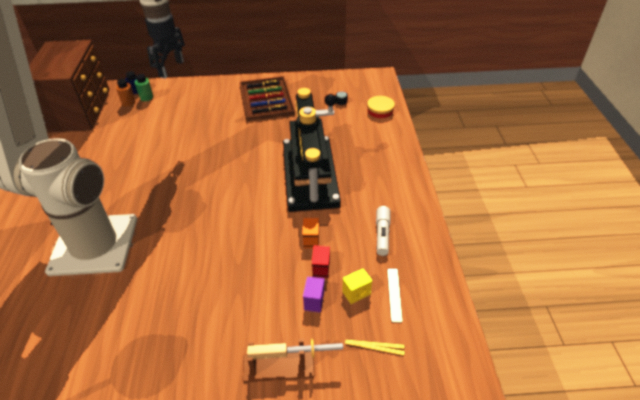

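The top view shows the press (centre ~(188,215), ball (157,174)), amber (289,221), red (325,213), decoys purple (361,222) and yellow (354,184), and the mandrel and rest (~(425,240)). There is no green blank. The side view agrees: amber (311,233), red (321,262), mandrel (247–343,349).

```bash
cat > h.py <<'E'
import cv2,numpy as np
from workcell import bot
from scipy.spatial.transform import Rotation as R
def ray(c,u,v):
    K=c["mtx"];T=c["cam_to_world"];d=T[:3,:3]@np.array([(u-K[0,2])/K[0,0],-(v-K[1,2])/K[1,1],-1.]);return T[:3,3],d
def px(c,u,v,z):
    o,d=ray(c,u,v);return o+d*(z-o[2])/d[2]
def proj(c,p):
    T=c["cam_to_world"];q=T[:3,:3].T@(np.asarray(p,float)-T[:3,3]);K=c["mtx"]
    return np.array([K[0,2]+K[0,0]*q[0]/-q[2],K[1,2]+K[1,1]*q[1]/q[2]])
def crop(c,n,x0,y0,x1,y1,s,marks=[]):
    im=cv2.resize(c["pixels"][y0:y1,x0:x1,::-1],None,fx=s,fy=s,interpolation=cv2.INTER_CUBIC)
    for m in marks:
        u=proj(c,m);cv2.circle(im,tuple(int(round(a)) for a in ((u-[x0,y0]+.5)*s)),2,(255,255,0),-1)
    cv2.imwrite(f"pics/{n}.png",im)
def rows(T):  # world target (pos, R) -> tool-relative normalised
    o=bot.get_obs();r=R.from_quat(o["tool_rot"]);p,q=T
    return np.r_[r.inv().apply(np.asarray(p)-o["eef_pos"])/.5,(r.inv()*q).as_rotvec()/np.pi].round(4).tolist()
def down(yaw): # tool z down, tool x at heading yaw; y=z×x
    return R.from_matrix(np.c_[[np.cos(yaw),np.sin(yaw),0],[np.sin(yaw),-np.cos(yaw),0],[0,0,-1]])
E
python3 - <<'E'
from h import *
c=bot.camera("top")
crop(c,"tA",255,140,445,290,4)
crop(c,"tP",85,160,265,260,4)
hsv=cv2.cvtColor(c["pixels"],cv2.COLOR_RGB2HSV)
for n,z in(("torch",0),):pass
for n,(u,v),z in(("torchA",(264,152),.019),("torchB",(318,158),.019),("folA",(331,155),0),("folB",(382,158),0),("twA",(408,157),0),("twB",(402,198),0),("ball",(157,174),.262),("crank hub",(162,207),.24)):print(n,px(c,u,v,z).round(3))
E
```

```text
torchA [0.776 0.042 0.019]
torchB [ 0.757 -0.111  0.019]
folA [ 0.771 -0.148  0.   ]
folB [ 0.76  -0.294  0.   ]
twA [ 0.762 -0.369  0.   ]
twB [ 0.643 -0.344  0.   ]
ball [0.648 0.231 0.262]
crank hub [0.581 0.224 0.24 ]
```

View pics/tA.png

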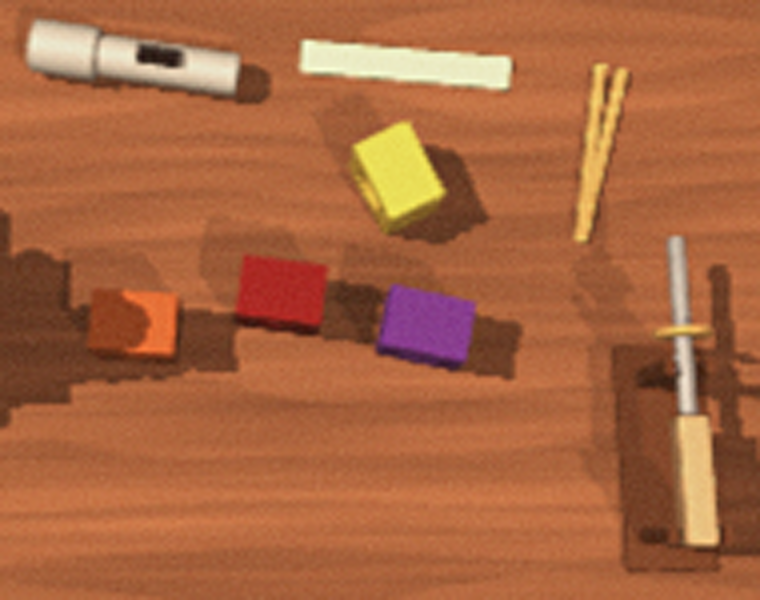

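View pics/tP.png

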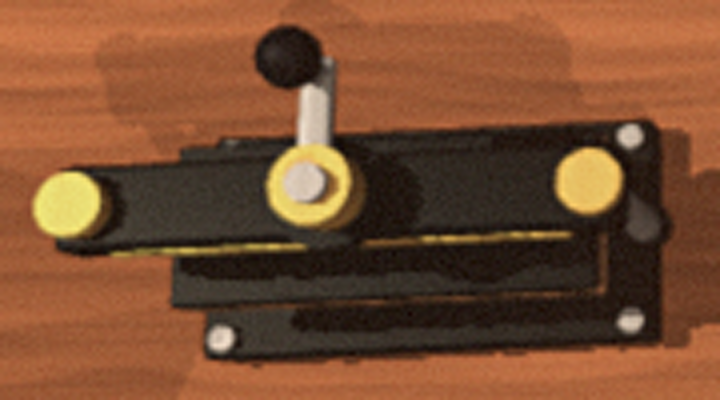

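Top crop: red top face ~(240–327, 256–330), amber ~(90–180, 290–357), yaws small. The mandrel runs from tail (702,545) to tip (676,237), disc at (683,331). In the press crop the bed corners are (205,357), (660,342), (657,122), and the ball is at (289,55).

```bash
cat > fit.py <<'E'
from h import *
from scipy.optimize import minimize
def hue(c,lo,hi,box):
    h=cv2.cvtColor(c["pixels"],cv2.COLOR_RGB2HSV).astype(int);H,S,V=h[...,0],h[...,1],h[...,2]
    m=((H>=lo[0])&(H<=hi[0])&(S>=lo[1])&(V>=lo[2])).astype(np.uint8)
    b=np.zeros_like(m);x0,y0,x1,y1=box;b[y0:y1,x0:x1]=1;m&=b
    n,l,s,_=cv2.connectedComponentsWithStats(m)
    return (l==1+np.argmax(s[1:,4])).astype(np.uint8) if n>1 else m
def fitbox(cm,x0,dz=.028):
    # cm: list of (camera, mask); pose x,y,yaw
    S=8
    pr=[]
    for c,m in cm:
        ys,xs=np.where(m);a=(xs.min()-4,ys.min()-4,xs.max()+5,ys.max()+5)
        M=cv2.resize(m[a[1]:a[3],a[0]:a[2]],None,fx=S,fy=S,interpolation=cv2.INTER_LINEAR);pr.append((c,a,M))
    def f(p):
        r=R.from_euler("z",p[2]);e=0
        for c,a,M in pr:
            P=[proj(c,r.apply([.02*i,.028*j,.028*k])+[p[0],p[1],dz]) for i in(-1,1) for j in(-1,1) for k in(-1,1)]
            h=cv2.convexHull((((np.array(P)-a[:2]+.5)*S)).astype(np.float32)).round().astype(np.int32)
            I=np.zeros_like(M);cv2.fillConvexPoly(I,h,1);e+=(I!=M).sum()/S/S
        return e
    best=min((minimize(f,[x0[0],x0[1],y],method="Nelder-Mead",options=dict(initial_simplex=[[x0[0],x0[1],y],[x0[0]+.01,x0[1],y],[x0[0],x0[1]+.01,y],[x0[0],x0[1],y+.1]])) for y in(-.2,0,.2)),key=lambda s:s.fun)
    return best.x.round(4),best.fun,[int(m.sum()) for _,m in cm]
E
python3 - <<'E'
from fit import *
t=bot.camera("top");s=bot.camera("side")
for n,lo,hi,bt,bs in(("amber",(4,190,70),(14,255,255),(272,205,304,236),(295,215,325,250)),("red",(0,190,60),(3,255,255),(310,200,341,225),(305,240,335,280)),("purple",(120,80,40),(160,255,255),(340,205,380,240),(295,270,330,315))):
    mt,ms=hue(t,lo,hi,bt),hue(s,lo,hi,bs);ys,xs=np.where(mt);x0=px(t,xs.mean(),ys.mean(),.05)
    print(n,fitbox([(t,mt)],x0),fitbox([(s,ms)],x0),fitbox([(t,mt),(s,ms)],x0))
C=lambda u,v,z:px(t,85+u/4-.5,160+v/4-.5,z).round(4)
A=lambda u,v,z:px(t,255+u/4-.5,140+v/4-.5,z).round(4)
print("bed",C(205,350,.03),C(660,337,.03),C(657,122,.03),"bolts",C(221,338,.032),C(630,321,.032),C(630,136,.032))
print("xhead front edge",C(110,253,.162),C(570,233,.162),"tops of posts",C(70,205,.2),C(589,180,.2));print("ball",C(289,55,.262),px(s,330,99,.262),px(s,342,98,.262))
print("mandrel tail",A(702,545,.082),"handle front",A(693,415,.082),"disc",A(683,331,.075),"tip",A(676,237,.07))
for u,v in((248,351),(343,346)):print("side m",px(s,u,v,.075))
crop(s,"s1",230,80,420,220,4)
E
```

```text
amber (array([ 0.5772, -0.0284, -0.0692]), np.float64(57.15625), [348]) (array([ 0.5773, -0.0273, -0.1578]), np.float64(162.75), [457]) (array([ 0.577 , -0.0281, -0.1285]), np.float64(224.8125), [348, 457])
red (array([ 0.5974, -0.1274, -0.1574]), np.float64(68.53125), [323]) (array([ 0.5935, -0.0372, -0.4542]), np.float64(112.96875), [126]) (array([ 0.5982, -0.1256, -0.0743]), np.float64(344.671875), [323, 126])
purple (array([ 0.5744, -0.2231, -0.2318]), np.float64(39.546875), [373]) (array([ 0.575 , -0.2221, -0.1621]), np.float64(49.109375), [594]) (array([ 0.5749, -0.2224, -0.1667]), np.float64(94.078125), [373, 594])
bed [0.5132 0.3744 0.03  ] [0.5181 0.0737 0.03  ] [0.6641 0.0798 0.03  ] bolts [0.5208 0.3636 0.032 ] [0.5287 0.0935 0.032 ] [0.6541 0.0975 0.032 ]
xhead front edge [0.5599 0.3707 0.162 ] [0.5683 0.1036 0.162 ] tops of posts [0.5818 0.3748 0.2   ] [0.5924 0.0848 0.2   ]
ball [0.6499 0.2315 0.262 ] [0.64927076 0.23208936 0.262     ] [0.68151181 0.23411529 0.262     ]
mandrel tail [ 0.4304 -0.3819  0.082 ] handle front [ 0.5098 -0.3825  0.082 ] disc [ 0.5636 -0.3823  0.075 ] tip [ 0.6258 -0.3838  0.07  ]
side m [ 0.43328561 -0.38456408  0.075     ]
side m [ 0.6268692  -0.38736891  0.075     ]
```

View pics/s1.png

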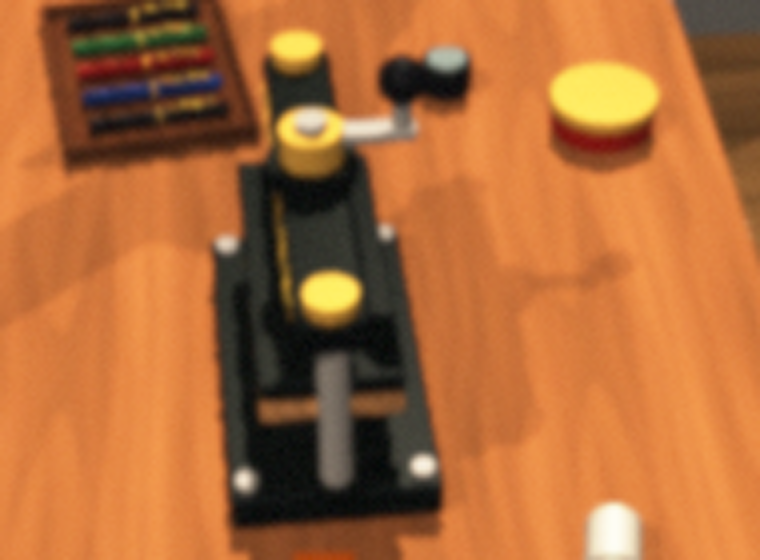

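Press: bed_mid ≈ (0.587, 0.229), yaw ≈ 0.03, crank axis ≈ (0.588, 0.230). Mandrel origin ≈ (0.481, −0.383), yaw ≈ −0.01. I'll open the press first, with the tool heading at 0.

```bash
python3 -m pendant '[0,0,-0.2,0,0,0.4,1,0,0,-0.2,0,0,0.4,1,0,0,-0.2,0,0,0.4,1,0,0,-0.2,0,0,0.4,1,0,0,-0.2,0,0,0.4,1,0,0,-0.2,0,0,0.4,1,0,0,-0.2,0,0,0.4,1,0,0,-0.2,0,0,0.4,1,0,0,-0.2,0,0,0.4,1,0,0,-0.2,0,0,0.4,1]'; python3 -c "
from h import *
print(rows(([.650,.2315,.355],down(0))),bot.get_obs()['joint_pos'])"
```

```text
clock: 1.08
eef_pos: [0.1936, 0.4608, 0.3561]
tool_rot: [0.736, 0.677, -0.0, 0.0]
ft_force: [0.7, -0.3, -0.4]
grip_width: 0.0849
grasp_force: 0.0
[-0.3812, 0.9477, 0.0023, 0.0001, 0.0001, 0.4735] [1.17298776e+00 2.22425984e-01 2.38267862e-01 1.58707202e+00
 2.53075597e-05 2.82699929e+00]
```

```bash
python3 -m pendant '[-0.38,0.947,0,0,0,-0.5265,1,-0.38,0.947,0,0,0,-0.5265,1,-0.38,0.947,0,0,0,-0.5265,1,-0.38,0.947,0,0,0,-0.5265,1,-0.38,0.947,0,0,0,-0.5265,1,-0.38,0.947,0,0,0,-0.5265,1,-0.38,0.947,0,0,0,-0.5265,1,-0.38,0.947,0,0,0,-0.5265,1,-0.38,0.947,0,0,0,-0.5265,1,-0.38,0.947,0,0,0,-0.5265,1]'; python3 -c "
from h import *
print(rows(([.650,.2315,.355],down(np.pi))),bot.get_obs()['joint_pos'])"
```

```text
clock: 1.92
eef_pos: [0.5402, 0.2899, 0.3563]
tool_rot: [0.241, 0.97, 0.0, -0.0]
ft_force: [0.7, 1.5, 1.0]
grip_width: 0.0853
grasp_force: 0.0
[-0.2487, -0.0005, 0.0026, 0.0001, -0.0, -0.1551] [4.92465220e-01 4.75386658e-01 6.00869445e-01 1.69626273e+00
 1.96382716e-04 9.79580332e-01]
```

```bash
python3 -m pendant '[-0.249,0,0,0,0,-0.155,1,-0.249,0,0,0,0,-0.155,1,-0.249,0,0,0,0,-0.155,1,-0.249,0,0,0,0,-0.155,1,-0.249,0,0,0,0,-0.155,1,-0.249,0,0,0,0,-0.155,1,-0.249,0,0,0,0,-0.155,1,-0.249,0,0,0,0,-0.155,1,-0.249,0,0,0,0,-0.155,1,-0.249,0,0,0,0,-0.155,1]'; python3 -c "
from h import *
print(rows(([.650,.2315,.268],down(np.pi))),bot.get_obs()['joint_pos'])"
```

```text
clock: 2.75
eef_pos: [0.6474, 0.233, 0.3582]
tool_rot: [0.003, 1.0, 0.0, 0.001]
ft_force: [-0.2, 1.2, 0.2]
grip_width: 0.0854
grasp_force: 0.0
[-0.0048, -0.003, 0.1803, 0.0002, 0.0006, -0.0017] [ 3.45429572e-01  6.88730547e-01  9.70495965e-01  1.85047730e+00
 -1.61933066e-05  3.50805702e-01]
```

Descend and close on the ball, then print the arc in tool units.

```bash
python3 -m pendant '[-0.005,-0.003,0.08,0,0,-0.0017,1,-0.005,-0.003,0.15,0,0,-0.0017,1,-0.005,-0.003,0.18,0,0,-0.0017,1,-0.005,-0.003,0.18,0,0,-0.0017,1,-0.005,-0.003,0.18,0,0,-0.0017,0.2,-0.005,-0.003,0.18,0,0,-0.0017,0.2,-0.005,-0.003,0.18,0,0,-0.0017,0.2,-0.005,-0.003,0.18,0,0,-0.0017,0.2,-0.005,-0.003,0.18,0,0,-0.0017,0.2,-0.005,-0.003,0.18,0,0,-0.0017,0.2]'; cat > arc.py <<'E'
from h import *
import sys
# arc from angle a0 to a1 in 10 rows, from the nominal position; shifts in tool axes (-x,+y)/.5
a0,a1=float(sys.argv[1]),float(sys.argv[2]);a=np.linspace(a0,a1,11)[1:];y=.031
for q in a: print((-.062*(np.cos(q+y)-np.cos(a0+y))/.5).round(3),(.062*(np.sin(q+y)-np.sin(a0+y))/.5).round(3))
E
python3 arc.py 0 1.57
```

```text
clock: 3.58
eef_pos: [0.6518, 0.2315, 0.269]
tool_rot: [0.0, 1.0, 0.001, 0.002]
ft_force: [-0.2, 1.4, 6.1]
grip_width: 0.0311
grasp_force: 58.9
0.002 0.019
0.007 0.038
0.015 0.056
0.026 0.072
0.039 0.086
0.054 0.099
0.071 0.108
0.089 0.115
0.108 0.119
0.128 0.12
```

```bash
python3 -m pendant '[0.002,0.019,0,0,0,0,0.2,0.007,0.038,0,0,0,0,0.2,0.015,0.056,0,0,0,0,0.2,0.026,0.072,0,0,0,0,0.2,0.039,0.086,0,0,0,0,0.2,0.054,0.099,0,0,0,0,0.2,0.071,0.108,0,0,0,0,0.2,0.089,0.115,0,0,0,0,0.2,0.108,0.119,0,0,0,0,0.2,0.128,0.12,0,0,0,0,0.2]'; python3 arc.py 1.57 3.14
```

```text
clock: 4.42
eef_pos: [0.5906, 0.2914, 0.2691]
tool_rot: [0.001, 1.0, 0.001, 0.005]
ft_force: [7.8, 1.0, 4.2]
grip_width: 0.0315
grasp_force: 59.4
0.019 -0.002
0.038 -0.007
0.056 -0.015
0.072 -0.026
0.087 -0.039
0.099 -0.054
0.108 -0.071
0.115 -0.089
0.119 -0.108
0.12 -0.128
```

```bash
python3 -m pendant '[0.019,-0.002,0,0,0,0,0.2,0.038,-0.007,0,0,0,0,0.2,0.056,-0.015,0,0,0,0,0.2,0.072,-0.026,0,0,0,0,0.2,0.087,-0.039,0,0,0,0,0.2,0.099,-0.054,0,0,0,0,0.2,0.108,-0.071,0,0,0,0,0.2,0.115,-0.089,0,0,0,0,0.2,0.119,-0.108,0,0,0,0,0.2,0.12,-0.128,0,0,0,0,0.2]'; python3 arc.py 3.14 4.71
```

```text
clock: 5.25
eef_pos: [0.5277, 0.2299, 0.269]
tool_rot: [-0.001, 1.0, 0.004, 0.002]
ft_force: [0.8, 8.3, 5.9]
grip_width: 0.0314
grasp_force: 59.6
-0.002 -0.019
-0.007 -0.038
-0.015 -0.056
-0.026 -0.072
-0.039 -0.087
-0.054 -0.099
-0.071 -0.108
-0.089 -0.115
-0.108 -0.119
-0.127 -0.12
```

```bash
python3 -m pendant '[-0.002,-0.019,0,0,0,0,0.2,-0.007,-0.038,0,0,0,0,0.2,-0.015,-0.056,0,0,0,0,0.2,-0.026,-0.072,0,0,0,0,0.2,-0.039,-0.087,0,0,0,0,0.2,-0.054,-0.099,0,0,0,0,0.2,-0.071,-0.108,0,0,0,0,0.2,-0.089,-0.115,0,0,0,0,0.2,-0.108,-0.119,0,0,0,0,0.2,-0.128,-0.12,0,0,0,0,0.2]'; python3 arc.py 4.71 6.28
```

```text
clock: 6.08
eef_pos: [0.5896, 0.1673, 0.2689]
tool_rot: [0.0, 1.0, 0.001, -0.001]
ft_force: [-8.0, 1.3, 10.3]
grip_width: 0.0314
grasp_force: 59.9
-0.019 0.002
-0.038 0.007
-0.056 0.015
-0.072 0.026
-0.087 0.039
-0.099 0.054
-0.108 0.071
-0.115 0.089
-0.119 0.108
-0.12 0.127
```

```bash
python3 -m pendant '[-0.019,0.002,0,0,0,0,0.2,-0.038,0.007,0,0,0,0,0.2,-0.056,0.015,0,0,0,0,0.2,-0.072,0.026,0,0,0,0,0.2,-0.087,0.039,0,0,0,0,0.2,-0.099,0.054,0,0,0,0,0.2,-0.108,0.071,0,0,0,0,0.2,-0.115,0.089,0,0,0,0,0.2,-0.119,0.108,0,0,0,0,0.2,-0.12,0.127,0,0,0,0,0.2]'
```

```text
clock: 6.92
eef_pos: [0.6519, 0.2277, 0.269]
tool_rot: [0.002, 1.0, -0.002, 0.002]
ft_force: [-2.1, -7.5, 8.1]
grip_width: 0.0313
grasp_force: 59.9
```

```bash
python3 -m pendant '[0.002,0.019,0,0,0,0,0.2,0.007,0.038,0,0,0,0,0.2,0.015,0.056,0,0,0,0,0.2,0.026,0.072,0,0,0,0,0.2,0.039,0.086,0,0,0,0,0.2,0.054,0.099,0,0,0,0,0.2,0.071,0.108,0,0,0,0,0.2,0.089,0.115,0,0,0,0,0.2,0.108,0.119,0,0,0,0,0.2,0.122,0.12,0,0,0,0,0.2]'
```

```text
clock: 7.75
eef_pos: [0.5931, 0.2913, 0.2691]
tool_rot: [0.001, 1.0, 0.002, 0.005]
ft_force: [7.8, 1.5, 4.5]
grip_width: 0.0313
grasp_force: 59.5
```

```bash
python3 -m pendant '[0,0,0,0,0,0,1,0,0,0,0,0,0,1,0,0,0,0,0,0,1,0,0,0,0,0,0,1,0,0,-0.08,0,0,0,1,0,0,-0.16,0,0,0,1,0,0,-0.2,0,0,0,1,0,0,-0.2,0,0,0,1,0.08,-0.08,-0.2,0,0,0,1,0.15,-0.15,-0.2,0,0,0,1]'; python3 - <<'E'
from h import *
print(rows(([.481,-.383,.16],down(np.pi-.011))))
E
```

```text
clock: 8.58
eef_pos: [0.5325, 0.2321, 0.3604]
tool_rot: [-0.0, 1.0, -0.001, -0.003]
ft_force: [-0.4, -0.8, 1.2]
grip_width: 0.0856
grasp_force: 0.0
[0.1009, -1.229, 0.4051, -0.001, -0.0021, 0.0036]
```

```bash
python3 -m pendant '[0.05,-0.8,0.1,0,0,0.0036,1,0.05,-0.8,0.1,0,0,0.0036,1,0.05,-0.8,0.1,0,0,0.0036,1,0.05,-0.8,0.1,0,0,0.0036,1,0.05,-0.8,0.1,0,0,0.0036,1,0.05,-0.8,0.1,0,0,0.0036,1,0.05,-0.8,0.1,0,0,0.0036,1,0.05,-0.8,0.1,0,0,0.0036,1,0.05,-0.8,0.1,0,0,0.0036,1,0.05,-0.8,0.1,0,0,0.0036,1]' | head -2; python3 - <<'E'
from h import *
print(rows(([.481,-.383,.16],down(np.pi-.011))))
E
```

```text
clock: 9.42
eef_pos: [0.5045, -0.172, 0.315]
[0.0399, -0.4226, 0.3101, -0.0001, -0.0007, -0.0013]
```

```bash
python3 -m pendant '[0.04,-0.4,0.3,0,0,-0.001,1,0.04,-0.4,0.3,0,0,-0.001,1,0.04,-0.4,0.3,0,0,-0.001,1,0.04,-0.4,0.3,0,0,-0.001,1,0.04,-0.4,0.3,0,0,-0.001,1,0.04,-0.4,0.3,0,0,-0.001,1,0.04,-0.4,0.3,0,0,-0.001,1,0.04,-0.4,0.3,0,0,-0.001,1,0.04,-0.4,0.3,0,0,-0.001,1,0.04,-0.4,0.3,0,0,-0.001,1]' | head -2; python3 - <<'E'
from h import *
print(rows(([.481,-.383,.076],down(np.pi-.011))))
for n in("side","top"):
    c=bot.camera(n)
    if n=="side": crop(c,"s2",210,280,400,400,4)
    else: crop(c,"t2",90,140,290,290,4)
E
```

```text
clock: 10.25
eef_pos: [0.4838, -0.3678, 0.1672]
[0.0056, -0.0304, 0.1824, -0.0001, 0.0003, 0.0009]
```

View pics/s2.png

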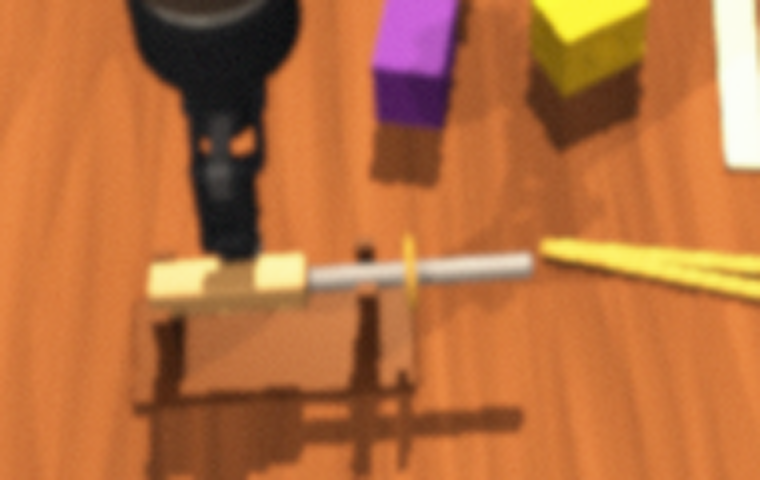

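The gripper sits over the handle's middle: handle at (148–308, 270), tip (532,263), fingers at (235,245). I'll go down and grip, then lift.

```bash
python3 -m pendant '[0.0056,-0.03,0.05,0,0,0.0009,1,0.0056,-0.03,0.1,0,0,0.0009,1,0.0056,-0.03,0.14,0,0,0.0009,1,0.0056,-0.03,0.17,0,0,0.0009,1,0.0056,-0.03,0.182,0,0,0.0009,1,0.0056,-0.03,0.182,0,0,0.0009,1,0.0056,-0.03,0.182,0,0,0.0009,0.05,0.0056,-0.03,0.182,0,0,0.0009,0.05,0.0056,-0.03,0.182,0,0,0.0009,0.05,0.0056,-0.03,0.182,0,0,0.0009,0.05]';python3 -m pendant '[0,0,0,0,0,0,0.05,0,0,0,0,0,0,0.05,0,0,0,0,0,0,0.05,0,0,0,0,0,0,0.05,0,0,-0.01,0,0,0,0.05,0,0,-0.03,0,0,0,0.05,0,0,-0.06,0,0,0,0.05,0,0,-0.1,0,0,0,0.05,0,0,-0.14,0,0,0,0.05,0,0,-0.16,0,0,0,0.05]'; python3 - <<'E'
from fit import *
t=bot.camera("top");s=bot.camera("side")
for n,lo,hi,bt,bs in(("amber",(4,190,70),(14,255,255),(255,180,315,260),(280,195,340,270)),("red",(0,190,60),(4,255,255),(300,180,350,260),(290,240,345,290))):
    mt,ms=hue(t,lo,hi,bt),hue(s,lo,hi,bs);ys,xs=np.where(mt);x0=px(t,xs.mean(),ys.mean(),.05)
    print(n,xs.mean(),ys.mean(),fitbox([(t,mt)],x0),fitbox([(s,ms)],x0))
E
```

```text
clock: 11.18
eef_pos: [0.481, -0.3839, 0.0768]
tool_rot: [0.006, 1.0, -0.001, 0.001]
ft_force: [-0.3, 0.5, 0.3]
grip_width: 0.0386
grasp_force: 0.0
clock: 12.02
eef_pos: [0.4809, -0.384, 0.1582]
tool_rot: [0.006, 1.0, -0.001, 0.001]
ft_force: [1.1, -0.2, -0.9]
grip_width: 0.0189
grasp_force: 59.0
amber 288.0659340659341 220.8901098901099 (array([ 0.578 , -0.0283, -0.0764]), np.float64(43.109375), [364]) (array([ 0.5772, -0.0268, -0.1823]), np.float64(160.484375), [484])
red 324.84615384615387 212.69526627218934 (array([ 0.5974, -0.127 , -0.1313]), np.float64(56.5), [338]) (array([ 0.5922, -0.2711,  0.8222]), np.float64(140.75), [158])
```

```bash
python3 - <<'E'
from h import *
print(rows(([.409,-.1024,.158],down(np.pi-.13))))
E
```

```text
[0.1516, 0.5621, -0.0023, -0.0009, 0.0013, 0.0375]
```

```bash
python3 -m pendant '[0.02,0.06,0,0,0,0,0.05,0.04,0.13,0,0,0,0,0.05,0.06,0.2,0,0,0,0.01,0.05,0.08,0.28,0,0,0,0.02,0.05,0.1,0.36,0,0,0,0.03,0.05,0.12,0.43,0,0,0,0.0375,0.05,0.135,0.5,0,0,0,0.0375,0.05,0.145,0.54,0,0,0,0.0375,0.05,0.1516,0.562,0,0,0,0.0375,0.05,0.1516,0.562,0,0,0,0.0375,0.05]'|sed -n 2,3p; python3 - <<'E'
from fit import *
print(rows(([.409,-.1024,.0348],down(np.pi-.13))))
t=bot.camera("top")
d=R.from_euler("z",-.13).apply([1,0,0])
crop(t,"t3",255,140,445,290,4,[np.array([.5974,-.127,.056])+d*.02,np.array([.5974,-.127,.056])-d*.02])
E
```

```text
eef_pos: [0.4063, -0.0996, 0.1545]
tool_rot: [0.063, 0.998, 0.0, -0.001]
[-0.0066, -0.005, 0.2395, 0.0002, -0.0008, 0.0011]
```

View pics/t3.png

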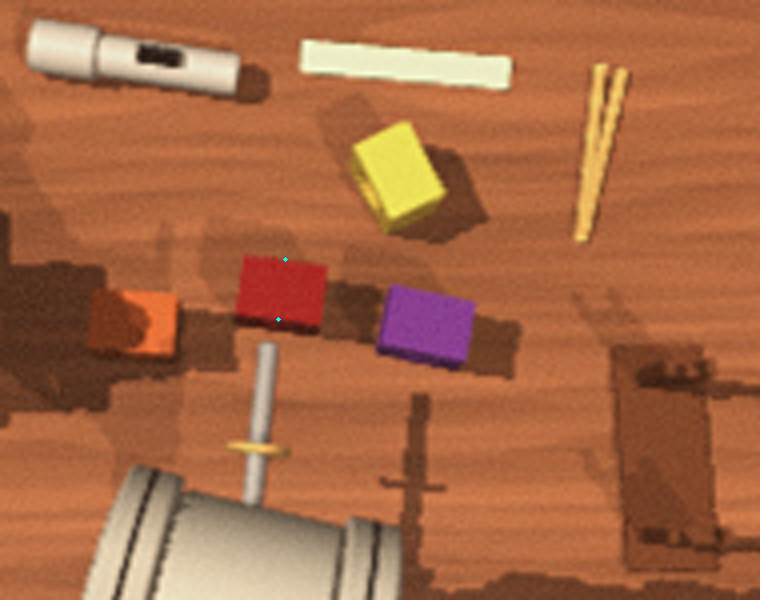

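Red is where it was measured; the marks (285,259) and (278,320) lie on its centre line. I'll descend in front of it.

```bash
python3 -m pendant '[-0.0066,-0.005,0.05,0,0,0.001,0.05,-0.0066,-0.005,0.1,0,0,0.001,0.05,-0.0066,-0.005,0.15,0,0,0.001,0.05,-0.0066,-0.005,0.19,0,0,0.001,0.05,-0.0066,-0.005,0.22,0,0,0.001,0.05,-0.0066,-0.005,0.235,0,0,0.001,0.05,-0.0066,-0.005,0.239,0,0,0.001,0.05,-0.0066,-0.005,0.239,0,0,0.001,0.05,-0.0066,-0.005,0.239,0,0,0.001,0.05,-0.0066,-0.005,0.239,0,0,0.001,0.05]'; python3 - <<'E'
from fit import *
print(rows(([.488,-.1127,.0348],down(np.pi-.13))),bot.get_obs()["eef_pos"])
E
```

```text
clock: 13.83
eef_pos: [0.4118, -0.1049, 0.0368]
tool_rot: [0.067, 0.998, -0.0, 0.001]
ft_force: [0.1, -0.1, 0.1]
grip_width: 0.0191
grasp_force: 59.0
[-0.1531, 0.0048, 0.0043, -0.0001, 0.0007, -0.0011] [ 0.41182079 -0.10492115  0.0367711 ]
```

```bash
python3 -m pendant '[0,0.0048,0.004,0,0,-0.001,0.05,-0.02,0.0048,0.004,0,0,-0.001,0.05,-0.04,0.0048,0.004,0,0,-0.001,0.05,-0.06,0.0048,0.004,0,0,-0.001,0.05,-0.08,0.0048,0.004,0,0,-0.001,0.05,-0.1,0.0048,0.004,0,0,-0.001,0.05,-0.12,0.0048,0.004,0,0,-0.001,0.05,-0.135,0.0048,0.004,0,0,-0.001,0.05,-0.147,0.0048,0.004,0,0,-0.001,0.05,-0.153,0.0048,0.004,0,0,-0.001,0.05]'; python3 - <<'E'
from fit import *
c=bot.camera("side");crop(c,"s4",240,190,400,310,4)
E
```

```text
clock: 14.67
eef_pos: [0.4879, -0.1122, 0.0342]
tool_rot: [0.065, 0.998, -0.0, 0.001]
ft_force: [-1.3, -0.2, -0.9]
grip_width: 0.0194
grasp_force: 59.0
```

View pics/s4.png

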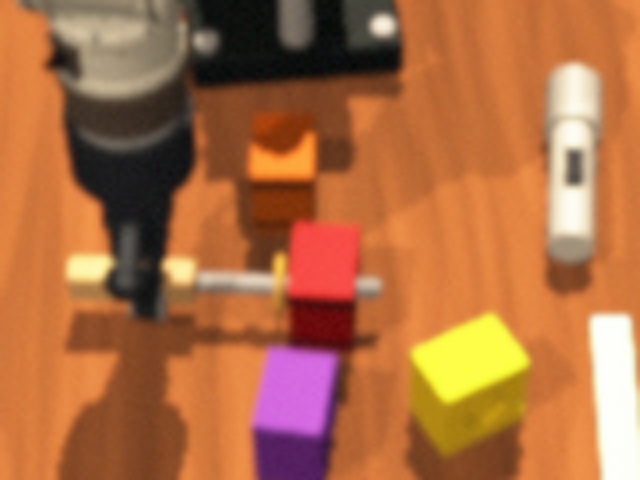

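The rod is through red: its tip shows at (375,287) and the disc sits against the near face at (281,285). Lifting.

```bash
python3 -m pendant '[0,0,-0.01,0,0,0,0.05,0,0,-0.02,0,0,0,0.05,0,0,-0.03,0,0,0,0.05,0,0,-0.045,0,-0.005,0,0.05,0,0,-0.065,0,-0.01,0,0.05,0,0,-0.09,0,-0.02,0,0.05,0,0,-0.12,0,-0.03,0,0.05,0,0,-0.15,0,-0.03,0,0.05,0,0,-0.18,0,-0.03,0,0.05,0,0,-0.2,0,-0.03,0,0.05]'; python3 - <<'E'
from fit import *
print(rows(([.3368,.2663,.14],down(np.pi+.031)*R.from_euler("y",-.094))))
E
```

```text
clock: 15.55
eef_pos: [0.4869, -0.1122, 0.1363]
tool_rot: [0.065, 0.997, -0.003, 0.049]
ft_force: [1.1, -0.6, -1.7]
grip_width: 0.0194
grasp_force: 58.9
[0.3931, 0.7118, -0.046, -0.005, 0.001, -0.051]
```

```bash
python3 -m pendant '[0.03,0.02,-0.004,0,0,0,0.05,0.07,0.06,-0.008,0,0,0,0.05,0.12,0.11,-0.014,0,0,0,0.05,0.17,0.17,-0.02,0,0,-0.01,0.05,0.22,0.24,-0.025,0,0,-0.02,0.05,0.26,0.31,-0.03,0,0,-0.03,0.05,0.3,0.38,-0.035,0,0,-0.04,0.05,0.33,0.45,-0.04,0,0,-0.05,0.05,0.35,0.51,-0.043,-0.005,0,-0.051,0.05,0.37,0.57,-0.046,-0.005,0,-0.051,0.05]'; python3 - <<'E'
from fit import *
print(rows(([.3368,.2663,.095],down(np.pi+.031))))
E
```

```text
clock: 16.38
eef_pos: [0.3376, 0.1959, 0.1403]
tool_rot: [-0.016, 0.999, 0.002, 0.048]
ft_force: [0.5, -0.2, -2.3]
grip_width: 0.0192
grasp_force: 58.9
[0.0058, 0.1406, 0.0909, 0.0007, 0.0306, 0.0003]
```

```bash
python3 -m pendant '[0.001,0.03,0.01,0,0.003,0,0.05,0.002,0.06,0.02,0,0.006,0,0.05,0.003,0.09,0.035,0,0.01,0,0.05,0.004,0.115,0.05,0,0.015,0,0.05,0.005,0.133,0.065,0,0.02,0,0.05,0.006,0.14,0.08,0,0.025,0,0.05,0.006,0.141,0.095,0,0.028,0,0.05,0.006,0.141,0.105,0,0.0306,0,0.05,0.006,0.141,0.105,0,0.0306,0,0.05,0.006,0.141,0.105,0,0.0306,0,0.05]'; python3 - <<'E'
from fit import *
print(rows(([.4767,.2706,.088],down(np.pi+.031))))
c=bot.camera("side");crop(c,"s5",200,80,360,215,4)
E
```

```text
clock: 17.22
eef_pos: [0.3386, 0.2642, 0.0866]
tool_rot: [-0.015, 1.0, -0.0, -0.001]
ft_force: [-0.9, -0.1, -2.0]
grip_width: 0.0193
grasp_force: 58.9
[-0.2765, 0.0044, -0.0036, -0.0001, -0.0009, -0.0003]
```

View pics/s5.png

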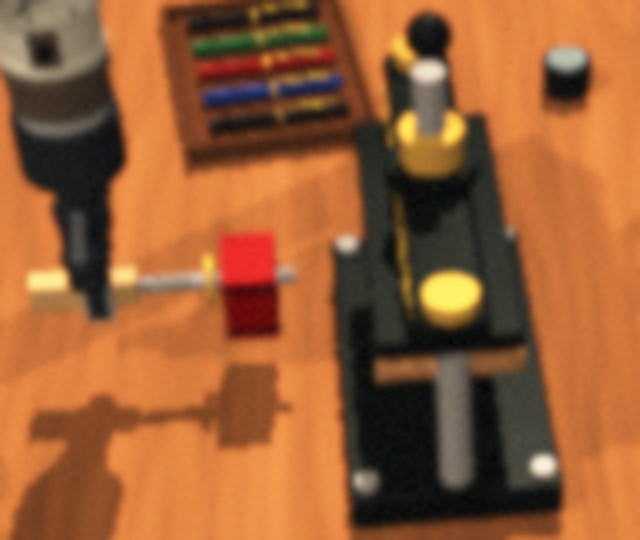

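```bash
python3 -m pendant '[-0.015,0.004,-0.003,0,-0.001,0,0.05,-0.04,0.004,-0.003,0,-0.001,0,0.05,-0.075,0.004,-0.003,0,-0.001,0,0.05,-0.11,0.004,-0.003,0,-0.001,0,0.05,-0.145,0.004,-0.003,0,-0.001,0,0.05,-0.18,0.004,-0.003,0,-0.001,0,0.05,-0.215,0.004,-0.003,0,-0.001,0,0.05,-0.245,0.004,-0.003,0,-0.001,0,0.05,-0.267,0.004,-0.003,0,-0.001,0,0.05,-0.277,0.004,-0.003,0,-0.001,0,0.05]'; python3 - <<'E'
from fit import *
print(rows(([.4767,.2706,.0648],down(np.pi+.031))))
c=bot.camera("side");crop(c,"s6",220,80,360,215,4)
E
```

```text
clock: 18.1
eef_pos: [0.4797, 0.2715, 0.0887]
tool_rot: [-0.015, 1.0, 0.001, 0.002]
ft_force: [-0.9, -0.0, -2.4]
grip_width: 0.019
grasp_force: 58.9
[0.0061, -0.0018, 0.0477, 0.0005, 0.0013, -0.0004]
```

```bash
python3 -m pendant '[0.006,-0.0018,0.01,0,0.0013,0,0.05,0.006,-0.0018,0.02,0,0.0013,0,0.05,0.006,-0.0018,0.028,0,0.0013,0,0.05,0.006,-0.0018,0.034,0,0.0013,0,0.05,0.006,-0.0018,0.04,0,0.0013,0,0.05,0.006,-0.0018,0.045,0,0.0013,0,0.05,0.006,-0.0018,0.0477,0,0.0013,0,0.05,0.006,-0.0018,0.0477,0,0.0013,0,0.05,0.006,-0.0018,0.0477,0,0.0013,0,0.05,0.006,-0.0018,0.0477,0,0.0013,0,0.05]';python3 -m pendant '[0.02,0,0,0,0,0,0.05,0.05,0.001,0,0,0,0,0.05,0.08,0.002,0,0,0,0,0.05,0.11,0.003,0,0,0,0,0.05,0.14,0.004,0,0,0,0,0.05,0.17,0.005,0,0,0,0,0.05,0.2,0.006,0,0,0,0,0.05,0.24,0.007,0,0,0,0,0.05,0.27,0.007,0,0,0,0,0.05,0.28,0.007,0,0,0,0,0.05]';  python3 - <<'E'
from fit import *
c=bot.camera("side");crop(c,"s7",230,80,420,230,4)
t=bot.camera("top")
for n,lo,hi,bt in(("amber",(4,190,70),(14,255,255),(255,180,320,260)),("red",(0,190,60),(4,255,255),(300,180,350,260))):
    mt=hue(t,lo,hi,bt);ys,xs=np.where(mt)
    if len(xs)>50: print(n,fitbox([(t,mt)],px(t,xs.mean(),ys.mean(),.05)))
E
```

```text
clock: 18.98
eef_pos: [0.4744, 0.2706, 0.0644]
tool_rot: [-0.016, 1.0, 0.0, -0.001]
ft_force: [-0.3, -0.0, -1.1]
grip_width: 0.0193
grasp_force: 59.1
clock: 19.82
eef_pos: [0.332, 0.269, 0.0646]
tool_rot: [-0.016, 1.0, -0.0, -0.002]
ft_force: [0.0, 0.0, -2.2]
grip_width: 0.0196
grasp_force: 59.1
amber (array([ 0.5771, -0.0281, -0.0712]), np.float64(58.40625), [350])
```

View pics/s7.png

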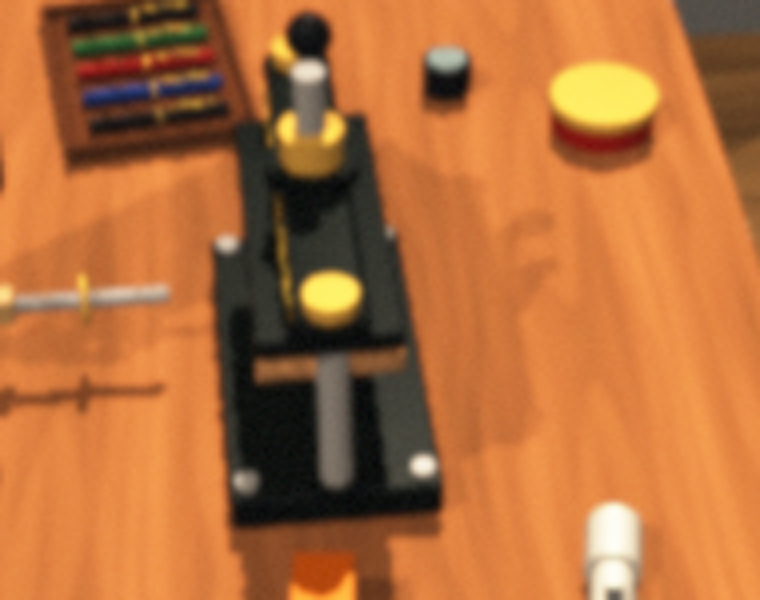

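```bash
python3 - <<'E'
from h import *
print(rows(([.3877,-.0109,.12],down(np.pi-.09))))
E
```

```text
[-0.0894, -0.5643, -0.1107, 0.0002, -0.0007, 0.0389]
```

```bash
python3 -m pendant '[0,-0.05,-0.05,0,0,0,0.05,0,-0.11,-0.1,0,0,0,0.05,-0.01,-0.18,-0.11,0,0,0.01,0.05,-0.02,-0.25,-0.11,0,0,0.02,0.05,-0.04,-0.32,-0.11,0,0,0.03,0.05,-0.06,-0.39,-0.11,0,0,0.039,0.05,-0.08,-0.46,-0.11,0,0,0.039,0.05,-0.089,-0.52,-0.11,0,0,0.039,0.05,-0.089,-0.564,-0.11,0,0,0.039,0.05,-0.089,-0.564,-0.11,0,0,0.039,0.05]' | sed -n 2p; python3 - <<'E'
from fit import *
print(rows(([.3877,-.0109,.0348],down(np.pi-.09))))
t=bot.camera("top");mt=hue(t,(4,190,70),(14,255,255),(255,180,320,260));ys,xs=np.where(mt);print(fitbox([(t,mt)],px(t,xs.mean(),ys.mean(),.05)))
d=R.from_euler("z",-.08).apply([1,0,0]);p=np.array([.577,-.028,.056])
crop(t,"t8",250,170,370,270,5,[p+.02*d,p-.02*d])
E
```

```text
eef_pos: [0.3895, -0.0149, 0.1199]
[0.0043, 0.0078, 0.1701, -0.0005, -0.0001, -0.0025]
(array([ 0.5776, -0.0281, -0.0873]), np.float64(59.921875), [344])
```

View pics/t8.png

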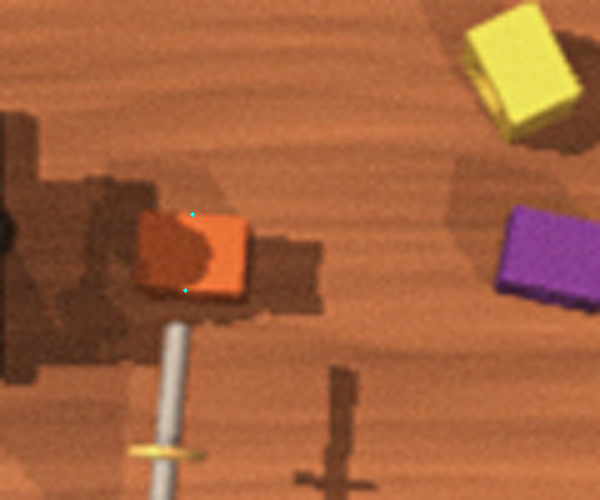

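Amber sits on the marks at (192,214) and (185,290), and the rod is lined up at (178,325). I'll descend and insert.

```bash
python3 -m pendant '[0.003,0.006,0.03,0,0,-0.0025,0.05,0.003,0.006,0.06,0,0,-0.0025,0.05,0.003,0.006,0.09,0,0,-0.0025,0.05,0.003,0.006,0.12,0,0,-0.0025,0.05,0.003,0.006,0.15,0,0,-0.0025,0.05,0.003,0.006,0.165,0,0,-0.0025,0.05,0.003,0.006,0.17,0,0,-0.0025,0.05,0.003,0.006,0.17,0,0,-0.0025,0.05,0.003,0.006,0.17,0,0,-0.0025,0.05,0.003,0.006,0.17,0,0,-0.0025,0.05]' | sed -n 2p; python3 - <<'E'
from fit import *
print(rows(([.4674,-.0181,.0348],down(np.pi-.09))))
E
```

```text
eef_pos: [0.387, -0.0076, 0.0351]
[-0.1619, -0.0075, 0.0004, 0.0001, -0.0004, 0.0021]
```

```bash
python3 -m pendant '[0,-0.0075,0,0,0,0.002,0.05,-0.02,-0.0075,0,0,0,0.002,0.05,-0.04,-0.0075,0,0,0,0.002,0.05,-0.06,-0.0075,0,0,0,0.002,0.05,-0.08,-0.0075,0,0,0,0.002,0.05,-0.1,-0.0075,0,0,0,0.002,0.05,-0.12,-0.0075,0,0,0,0.002,0.05,-0.14,-0.0075,0,0,0,0.002,0.05,-0.155,-0.0075,0,0,0,0.002,0.05,-0.162,-0.0075,0,0,0,0.002,0.05]'; python3 - <<'E'
from fit import *
c=bot.camera("side");crop(c,"s9",240,190,360,290,4)
E
```

```text
clock: 22.47
eef_pos: [0.4686, -0.0184, 0.0341]
tool_rot: [0.045, 0.999, 0.0, -0.001]
ft_force: [0.3, -0.1, -1.6]
grip_width: 0.0194
grasp_force: 59.3
```

View pics/s9.png

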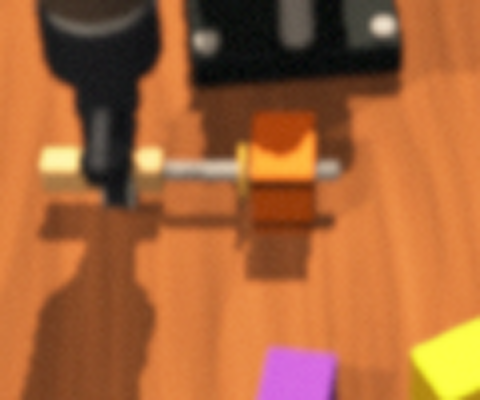

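Through amber: the tip shows at (335,168) and the disc is at the near face. Lifting and retreating.

```bash
python3 -m pendant '[0,0,-0.01,0,0,0,0.05,0,0,-0.02,0,0,0,0.05,0,0,-0.03,0,0,0,0.05,0,0,-0.045,0,-0.005,0,0.05,0,0,-0.065,0,-0.01,0,0.05,0.01,0,-0.09,0,-0.02,0,0.05,0.03,0,-0.12,0,-0.03,0,0.05,0.06,0,-0.14,0,-0.03,0,0.05,0.1,0,-0.15,0,-0.03,0,0.05,0.14,0,-0.15,0,-0.03,0,0.05]'; python3 - <<'E'
from fit import *
print(rows(([.3396,.1763,.11],down(np.pi+.031)*R.from_euler("y",-.094))))
E
```

```text
clock: 23.35
eef_pos: [0.397, -0.0119, 0.1114]
tool_rot: [0.045, 0.998, -0.002, 0.048]
ft_force: [-0.0, 0.3, -3.2]
grip_width: 0.0196
grasp_force: 59.1
[0.1478, 0.3647, -0.0112, -0.0035, 0.0006, -0.0383]
```

```bash
python3 -m pendant '[0.04,0.02,-0.004,0,0,0,0.05,0.07,0.05,-0.006,0,0,0,0.05,0.1,0.09,-0.008,0,0,-0.01,0.05,0.12,0.14,-0.01,0,0,-0.02,0.05,0.14,0.2,-0.011,0,0,-0.03,0.05,0.148,0.26,-0.011,-0.003,0,-0.038,0.05,0.148,0.31,-0.011,-0.003,0,-0.038,0.05,0.148,0.345,-0.011,-0.003,0,-0.038,0.05,0.148,0.364,-0.011,-0.003,0,-0.038,0.05,0.148,0.364,-0.011,-0.003,0,-0.038,0.05]'; python3 - <<'E'
from fit import *
print(rows(([.3396,.1763,.088],down(np.pi+.031))))
E
```

```text
clock: 24.18
eef_pos: [0.3397, 0.1775, 0.1089]
tool_rot: [-0.016, 0.999, 0.001, 0.047]
ft_force: [0.2, -0.3, -2.4]
grip_width: 0.0188
grasp_force: 59.1
[0.0042, -0.0024, 0.0415, 0.0001, 0.0297, 0.0006]
```

Before going in, I'll check red under the pad and the hanging amber.

```bash
python3 -m pendant '[0.004,-0.0024,0.008,0,0.006,0,0.05,0.004,-0.0024,0.016,0,0.012,0,0.05,0.004,-0.0024,0.024,0,0.018,0,0.05,0.004,-0.0024,0.032,0,0.024,0,0.05,0.004,-0.0024,0.0415,0,0.03,0,0.05,0.004,-0.0024,0.0415,0,0.03,0,0.05,0.004,-0.0024,0.0415,0,0.03,0,0.05,0.004,-0.0024,0.0415,0,0.03,0,0.05,0.004,-0.0024,0.0415,0,0.03,0,0.05,0.004,-0.0024,0.0415,0,0.03,0,0.05]'; python3 - <<'E'
from fit import *
print(rows(([.4795,.1806,.088],down(np.pi+.031))))
t=bot.camera("top");a=cv2.convertScaleAbs(t["pixels"],alpha=2.2,beta=20)
crop(dict(t,pixels=a),"t10",100,160,260,270,4)
E
```

```text
clock: 25.02
eef_pos: [0.3393, 0.1747, 0.0874]
tool_rot: [-0.015, 1.0, -0.001, -0.001]
ft_force: [-0.1, -0.3, -2.1]
grip_width: 0.0194
grasp_force: 59.1
[-0.2805, 0.0033, -0.002, -0.0004, -0.0008, -0.0003]
```

View pics/t10.png

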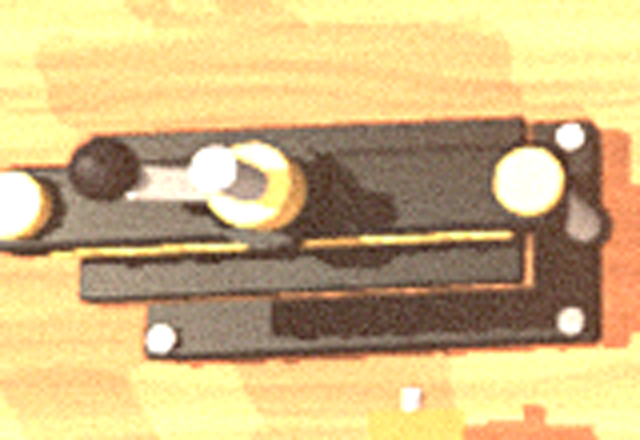

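Red is hidden under the pad, as it should be with x near centre. The hanging amber is visible at (415,410). Going in.

```bash
python3 -m pendant '[-0.015,0.003,-0.002,0,-0.001,0,0.05,-0.04,0.003,-0.002,0,-0.001,0,0.05,-0.075,0.003,-0.002,0,-0.001,0,0.05,-0.11,0.003,-0.002,0,-0.001,0,0.05,-0.145,0.003,-0.002,0,-0.001,0,0.05,-0.18,0.003,-0.002,0,-0.001,0,0.05,-0.215,0.003,-0.002,0,-0.001,0,0.05,-0.245,0.003,-0.002,0,-0.001,0,0.05,-0.27,0.003,-0.002,0,-0.001,0,0.05,-0.28,0.003,-0.002,0,-0.001,0,0.05]'; python3 - <<'E'
from fit import *
print(rows(([.4795,.1806,.0648],down(np.pi+.031))))
E
```

```text
clock: 25.9
eef_pos: [0.4819, 0.1808, 0.088]
tool_rot: [-0.015, 1.0, -0.0, 0.001]
ft_force: [1.0, 0.6, -1.6]
grip_width: 0.0192
grasp_force: 59.1
[0.0049, -0.0002, 0.0465, -0.0003, 0.0009, -0.0005]
```

```bash
python3 -m pendant '[0.005,0,0.01,0,0.001,0,0.05,0.005,0,0.02,0,0.001,0,0.05,0.005,0,0.028,0,0.001,0,0.05,0.005,0,0.034,0,0.001,0,0.05,0.005,0,0.04,0,0.001,0,0.05,0.005,0,0.045,0,0.001,0,0.05,0.005,0,0.0465,0,0.001,0,0.05,0.005,0,0.0465,0,0.001,0,0.05,0.005,0,0.0465,0,0.001,0,0.05,0.005,0,0.0465,0,0.001,0,0.05]'; python3 - <<'E'
from fit import *
c=bot.camera("side");a=cv2.convertScaleAbs(c["pixels"],alpha=1.8,beta=10);crop(dict(c,pixels=a),"s11",240,100,360,215,5)
E
```

```text
clock: 26.73
eef_pos: [0.477, 0.1804, 0.0648]
tool_rot: [-0.015, 1.0, -0.001, -0.001]
ft_force: [-0.4, 0.8, -1.3]
grip_width: 0.0187
grasp_force: 59.3
```

View pics/s11.png

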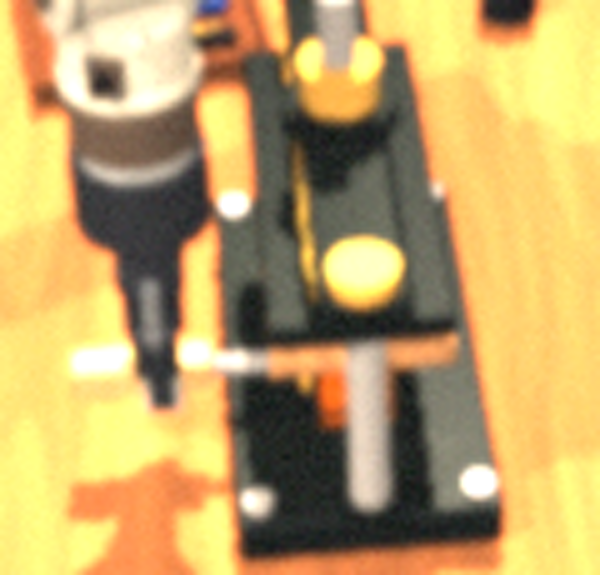

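Amber is under the pad at (335,400). Withdrawing.

```bash
python3 -m pendant '[0.02,0,0,0,0,0,0.05,0.05,0.001,0,0,0,0,0.05,0.08,0.002,0,0,0,0,0.05,0.11,0.003,0,0,0,0,0.05,0.14,0.004,0,0,0,0,0.05,0.17,0.005,0,0,0,0,0.05,0.2,0.006,0,0,0,0,0.05,0.24,0.007,0,0,0,0,0.05,0.25,0.007,0,0,0,0,0.05,0.25,0.007,-0.04,0,0,0,0.05]';  python3 - <<'E'
from fit import *
print(rows(([.481,-.384,.16],down(np.pi-.012))))
c=bot.camera("side");a=cv2.convertScaleAbs(c["pixels"],alpha=1.8,beta=10);crop(dict(c,pixels=a),"s12",240,100,360,290,3)
E
```

```text
clock: 27.62
eef_pos: [0.3479, 0.1785, 0.0826]
tool_rot: [-0.016, 1.0, -0.002, -0.005]
ft_force: [-0.3, -0.3, -1.6]
grip_width: 0.0191
grasp_force: 59.3
[-0.2296, -1.1334, -0.1518, -0.0016, -0.0031, 0.0137]
```

View pics/s12.png

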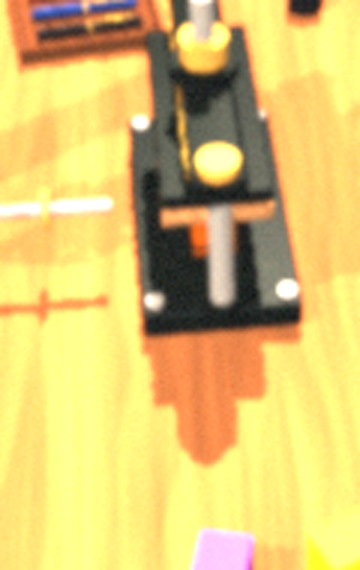

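Amber stands under the pad at (200,238) and the rod is clear. That makes 15 views, one over the limit, so from here I'll use numbers only. The mandrel goes back to its rest.

```bash
python3 -m pendant '[0,-0.05,-0.05,0,0,0,0.05,0,-0.1,-0.1,0,0,0,0.05,-0.01,-0.16,-0.15,0,0,0,0.05,-0.03,-0.23,-0.152,0,0,0.013,0.05,-0.06,-0.3,-0.152,0,0,0.013,0.05,-0.09,-0.37,-0.152,0,0,0.013,0.05,-0.12,-0.44,-0.152,0,0,0.013,0.05,-0.14,-0.51,-0.152,0,0,0.013,0.05,-0.16,-0.57,-0.152,0,0,0.013,0.05,-0.18,-0.63,-0.152,0,0,0.013,0.05]' | sed -n 2p; python3 - <<'E'
from fit import *
print(rows(([.481,-.384,.16],down(np.pi-.012))))
E
```

```text
eef_pos: [0.4527, -0.1346, 0.1613]
[-0.0627, -0.498, 0.0035, -0.0007, -0.0003, -0.0]
```

```bash
python3 -m pendant '[-0.01,-0.06,0.003,0,0,0,0.05,-0.02,-0.13,0.003,0,0,0,0.05,-0.03,-0.2,0.003,0,0,0,0.05,-0.04,-0.27,0.003,0,0,0,0.05,-0.05,-0.34,0.003,0,0,0,0.05,-0.06,-0.41,0.003,0,0,0,0.05,-0.0627,-0.46,0.003,0,0,0,0.05,-0.0627,-0.49,0.003,0,0,0,0.05,-0.0627,-0.498,0.003,0,0,0,0.05,-0.0627,-0.498,0.003,0,0,0,0.05]' | sed -n 2p; python3 - <<'E'
from fit import *
print(rows(([.481,-.384,.0772],down(np.pi-.012))))
E
```

```text
eef_pos: [0.48, -0.3828, 0.1592]
[-0.0025, -0.002, 0.164, -0.0005, -0.0008, -0.0003]
```

```bash
python3 -m pendant '[-0.001,0,0.02,0,0,0,0.05,-0.001,0,0.04,0,0,0,0.05,-0.001,0,0.06,0,0,0,0.05,-0.001,0,0.08,0,0,0,0.05,-0.001,0,0.1,0,0,0,0.05,-0.001,0,0.114,0,0,0,0.05,-0.001,0,0.114,0,0,0,0.05,-0.001,0,0.114,0,0,0,0.05,-0.001,0,0.114,0,0,0,0.05,-0.001,0,0.114,0,0,0,0.05]'; python3 - <<'E'
from fit import *
print(rows(([.481,-.384,.0772],down(np.pi-.012))))
E
```

```text
clock: 30.17
eef_pos: [0.4809, -0.3818, 0.1036]
tool_rot: [0.005, 1.0, -0.001, -0.001]
ft_force: [0.4, -0.6, -0.9]
grip_width: 0.019
grasp_force: 59.4
[-0.0004, -0.0042, 0.0528, -0.0008, -0.0005, 0.0003]
```

```bash
python3 -m pendant '[0,-0.0042,0,0,0,0,0.05,0,-0.0042,0.01,0,0,0,0.05,0,-0.0042,0.02,0,0,0,0.05,0,-0.0042,0.03,0,0,0,0.05,0,-0.0042,0.038,0,0,0,0.05,0,-0.0042,0.045,0,0,0,0.05,0,-0.0042,0.05,0,0,0,0.05,0,-0.0042,0.053,0,0,0,0.05,0,-0.0042,0.053,0,0,0,0.05,0,-0.0042,0.053,0,0,0,0.05]'
```

```text
clock: 31.0
eef_pos: [0.4804, -0.3836, 0.0765]
tool_rot: [0.005, 1.0, -0.001, -0.001]
ft_force: [0.3, -0.2, -0.0]
grip_width: 0.0189
grasp_force: 59.6
```

Release and go up, then check the mandrel numerically against the first picture.

```bash
python3 -m pendant '[0,0,0,0,0,0,0.5,0,0,0,0,0,0,1,0,0,0,0,0,0,1,0,0,0,0,0,0,1,0,0,0,0,0,0,1,0,0,-0.06,0,0,0,1,0,0,-0.13,0,0,0,1,0,0,-0.2,0,0,0,1,0,0,-0.28,0,0,0,1,0,0.05,-0.36,0,0,0,1]'; python3 -m pendant '[0,0.08,-0.06,0,0,0,1,-0.02,0.16,-0.1,0,0,0,1,-0.04,0.24,-0.14,0,0,0,1,-0.06,0.32,-0.15,0,0,0,1,-0.08,0.4,-0.15,0,0,0,1,-0.1,0.48,-0.15,0,0,0,1,-0.12,0.56,-0.15,0,0,0,1,-0.14,0.64,-0.15,0,0,0,1,-0.15,0.72,-0.15,0,0,0,1,-0.15,0.8,-0.15,0,0,0,1]'; python3 - <<'E'
from fit import *
for n,(x0,y0,x1,y1) in (("top",(405,190,445,285)),("side",(235,325,360,400))):
    c=bot.camera(n);a=cv2.imread(f"pics/{n}0.png")[:,:,::-1][y0:y1,x0:x1].astype(np.float32).mean(2);b=c["pixels"][y0:y1,x0:x1].astype(np.float32).mean(2)
    print(n,cv2.phaseCorrelate(a,b,cv2.createHanningWindow(a.shape[::-1],cv2.CV_32F)),abs(a-b).mean(),np.percentile(abs(a-b),99))
    print("diff elsewhere",[(k,abs(c["pixels"][q[1]:q[3],q[0]:q[2]].astype(float)-cv2.imread(f"pics/{n}0.png")[:,:,::-1][q[1]:q[3],q[0]:q[2]]).mean().round(1)) for k,q in ({"by":(255,142,415,202)}.items() if n=="top" else {"by":(340,200,410,360)}.items())])
    if n=="side":
        for k,lo,hi in(("amber",(4,190,40),(14,255,255)),("red",(0,150,30),(4,255,255))):
            m=hue(c,lo,hi,(285,150,345,210));ys,xs=np.where(m);print(k,len(xs),xs.min(),xs.max(),ys.min(),ys.max(),px(c,xs.min(),np.median(ys),.06))
print(rows(([.59,.2914,.36],down(np.pi))),bot.get_obs()["eef_pos"])
E
```

```text
clock: 31.83
eef_pos: [0.4808, -0.3639, 0.2537]
tool_rot: [0.007, 1.0, -0.002, -0.001]
ft_force: [0.6, 1.5, -0.0]
grip_width: 0.0855
grasp_force: 0.0
clock: 32.67
eef_pos: [0.5607, 0.0297, 0.3257]
tool_rot: [0.006, 1.0, -0.001, -0.001]
ft_force: [1.1, -0.0, -0.5]
grip_width: 0.0853
grasp_force: 0.0
top ((1.2358526363993434, -0.09022641820918409), 0.557094976802667) 26.413158 103.67668
diff elsewhere [('by', np.float64(15.5))]
side ((0.6835300306465015, 1.1535599839373134), 0.5113340225219727) 11.49732 88.337715
diff elsewhere [('by', np.float64(1.6))]
amber 52 303 308 175 185 [0.56606893 0.14548056 0.06      ]Traceback (most recent call last):
  File "<stdin>", line 8, in <module>
    return umr_minimum(a, axis, None, out, keepdims, initial, where)
ValueError: zero-size array to reduction operation minimum which has no identity
```

```bash
python3 - <<'E'
from fit import *
print(rows(([.591,.2915,.36],down(np.pi))))
E
```

```text
[-0.0603, 0.5156, -0.0687, 0.0002, -0.001, -0.0007]
```

```bash
python3 -m pendant '[0,0.05,-0.05,0,0,0,1,-0.01,0.12,-0.0687,0,0,0,1,-0.03,0.19,-0.0687,0,0,0,1,-0.06,0.26,-0.0687,0,0,0,1,-0.06,0.33,-0.0687,0,0,0,1,-0.06,0.4,-0.0687,0,0,0,1,-0.06,0.47,-0.0687,0,0,0,1,-0.06,0.51,-0.0687,0,0,0,1,-0.06,0.515,-0.0687,0,0,0,1,-0.06,0.515,-0.0687,0,0,0,1]'; python3 - <<'E'
from fit import *
c=bot.camera("side")
m=hue(c,(0,0,0),(180,0,0),(0,0,1,1))
g=cv2.cvtColor(c["pixels"],cv2.COLOR_RGB2HSV)
print(rows(([.591,.2915,.268],down(np.pi))))
# bench top-mandrel check again, contaminations printed by side camera
a=cv2.imread("pics/side0.png")[:,:,::-1][325:400,235:360].astype(np.float32).mean(2);b=c["pixels"][325:400,235:360].astype(np.float32).mean(2)
print(cv2.phaseCorrelate(a,b,cv2.createHanningWindow((125,75),cv2.CV_32F)),abs(a-b).mean())
t=bot.camera("top");a=cv2.imread("pics/top0.png")[:,:,::-1][190:285,405:445].astype(np.float32).mean(2);b=t["pixels"][190:285,405:445].astype(np.float32).mean(2)
print(cv2.phaseCorrelate(a,b,cv2.createHanningWindow((40,95),cv2.CV_32F)),abs(a-b).mean())
E
```

```text
clock: 33.6
eef_pos: [0.5929, 0.2859, 0.3589]
tool_rot: [0.004, 1.0, -0.001, -0.002]
ft_force: [0.5, 0.1, -0.1]
grip_width: 0.0857
grasp_force: 0.0
[0.0038, 0.0142, 0.1826, -0.0008, -0.0011, -0.0033]
((0.4243762056678193, 0.7803668153890797), 0.9829194588216146) 2.7784376
((0.41134728343680393, 0.35380922369466106), 0.9555389001965523) 6.265176
```

```bash
python3 -m pendant '[0.004,0.01,0.05,0,0,-0.003,1,0.004,0.01,0.1,0,0,-0.003,1,0.004,0.01,0.15,0,0,-0.003,1,0.004,0.01,0.18,0,0,-0.003,1,0.004,0.01,0.182,0,0,-0.003,1,0.004,0.01,0.182,0,0,-0.003,0.2,0.004,0.01,0.182,0,0,-0.003,0.2,0.004,0.01,0.182,0,0,-0.003,0.2,0.004,0.01,0.182,0,0,-0.003,0.2,0.004,0.01,0.182,0,0,-0.003,0.2]'; python3 -m pendant '[0,0,0,0,0,0,0.2,0,0,0,0,0,0,0.2,0,0,0,0,0,0,0.2,0,0,0,0,0,0,0.2,0,0,0,0,0,0,0.2,0,0,0,0,0,0,0.2,0,0,0,0,0,0,0.2,0,0,0,0,0,0,0.2,0,0,0,0,0,0,0.2,0,0,0,0,0,0,0.2]'; python3 arc.py 7.8 6.2
```

```text
clock: 34.53
eef_pos: [0.5915, 0.2913, 0.2712]
tool_rot: [0.0, 1.0, 0.002, 0.0]
ft_force: [-0.8, 4.0, 2.6]
grip_width: 0.0311
grasp_force: 59.0
clock: 35.37
eef_pos: [0.5916, 0.2914, 0.2711]
tool_rot: [0.0, 1.0, 0.001, 0.001]
ft_force: [-0.4, 3.6, 6.0]
grip_width: 0.0313
grasp_force: 59.0
-0.02 -0.002
-0.039 -0.007
-0.057 -0.015
-0.073 -0.026
-0.088 -0.04
-0.1 -0.055
-0.11 -0.073
-0.117 -0.091
-0.12 -0.111
-0.121 -0.13
```

```bash
python3 -m pendant '[-0.02,-0.002,0,0,0,0,0.2,-0.039,-0.007,0,0,0,0,0.2,-0.057,-0.015,0,0,0,0,0.2,-0.073,-0.026,0,0,0,0,0.2,-0.088,-0.04,0,0,0,0,0.2,-0.1,-0.055,0,0,0,0,0.2,-0.11,-0.073,0,0,0,0,0.2,-0.117,-0.091,0,0,0,0,0.2,-0.12,-0.111,0,0,0,0,0.2,-0.121,-0.13,0,0,0,0,0.2]'; python3 arc.py 6.2 4.65
```

```text
clock: 36.2
eef_pos: [0.6513, 0.2271, 0.2711]
tool_rot: [-0.0, 1.0, 0.002, -0.0]
ft_force: [-4.3, 6.6, 6.5]
grip_width: 0.0312
grasp_force: 60.9
0.002 -0.019
0.008 -0.037
0.016 -0.055
0.027 -0.071
0.04 -0.085
0.055 -0.097
0.072 -0.106
0.09 -0.113
0.109 -0.117
0.128 -0.117
```

```bash
python3 -m pendant '[0.002,-0.019,0,0,0,0,0.2,0.008,-0.037,0,0,0,0,0.2,0.016,-0.055,0,0,0,0,0.2,0.027,-0.071,0,0,0,0,0.2,0.04,-0.085,0,0,0,0,0.2,0.055,-0.097,0,0,0,0,0.2,0.072,-0.106,0,0,0,0,0.2,0.09,-0.113,0,0,0,0,0.2,0.109,-0.117,0,0,0,0,0.2,0.128,-0.117,0,0,0,0,0.2]'; python3 arc.py 4.65 3.1
```

```text
clock: 37.03
eef_pos: [0.5895, 0.1674, 0.2712]
tool_rot: [0.001, 1.0, 0.001, 0.003]
ft_force: [5.9, 2.3, 4.0]
grip_width: 0.0309
grasp_force: 60.5
0.019 0.002
0.038 0.007
0.055 0.015
0.071 0.025
0.086 0.038
0.098 0.053
0.108 0.07
0.115 0.087
0.119 0.106
0.12 0.125
```

```bash
python3 -m pendant '[0.019,0.002,0,0,0,0,0.2,0.038,0.007,0,0,0,0,0.2,0.055,0.015,0,0,0,0,0.2,0.071,0.025,0,0,0,0,0.2,0.086,0.038,0,0,0,0,0.2,0.098,0.053,0,0,0,0,0.2,0.108,0.07,0,0,0,0,0.2,0.115,0.087,0,0,0,0,0.2,0.119,0.106,0,0,0,0,0.2,0.12,0.125,0,0,0,0,0.2]'; python3 arc.py 3.1 1.55
```

```text
clock: 37.87
eef_pos: [0.5272, 0.227, 0.2711]
tool_rot: [0.002, 1.0, -0.003, -0.0]
ft_force: [-1.3, -7.8, 8.0]
grip_width: 0.0312
grasp_force: 60.9
-0.002 0.019
-0.006 0.038
-0.014 0.055
-0.024 0.072
-0.036 0.086
-0.051 0.099
-0.067 0.109
-0.085 0.116
-0.104 0.121
-0.123 0.123
```

```bash
python3 -m pendant '[-0.002,0.019,0,0,0,0,0.2,-0.006,0.038,0,0,0,0,0.2,-0.014,0.055,0,0,0,0,0.2,-0.024,0.072,0,0,0,0,0.2,-0.036,0.086,0,0,0,0,0.2,-0.051,0.099,0,0,0,0,0.2,-0.067,0.109,0,0,0,0,0.2,-0.085,0.116,0,0,0,0,0.2,-0.104,0.121,0,0,0,0,0.2,-0.123,0.123,0,0,0,0,0.2]'; python3 arc.py 1.55 0.15; python3 - <<'E'
from fit import *
for n in("side","top"):
  c=bot.camera(n)
  for k,lo,hi in(("amber",(4,200,50),(12,255,255)),("red",(0,190,40),(3,255,255)),("red2",(175,150,40),(180,255,255))):
    m=hue(c,lo,hi,(285,120,345,210) if n=="side" else (100,200,300,250));ys,xs=np.where(m);print(n,k,len(xs),len(xs) and (xs.min(),xs.max(),ys.min(),ys.max()))
E
```

```text
clock: 38.7
eef_pos: [0.5875, 0.2915, 0.2711]
tool_rot: [-0.0, 1.0, 0.0, -0.002]
ft_force: [-6.1, 0.6, 8.7]
grip_width: 0.0313
grasp_force: 60.9
-0.017 -0.001
-0.034 -0.004
-0.051 -0.01
-0.066 -0.018
-0.08 -0.028
-0.093 -0.04
-0.104 -0.054
-0.112 -0.069
-0.119 -0.085
-0.123 -0.102
side amber 6 (np.int64(305), np.int64(307), np.int64(183), np.int64(185))
side red 0 0
side red2 0 0
top amber 1 (np.int64(228), np.int64(228), np.int64(246), np.int64(246))
top red 0 0
top red2 0 0
```

```bash
python3 -m pendant '[-0.017,-0.001,0,0,0,0,0.2,-0.034,-0.004,0,0,0,0,0.2,-0.051,-0.01,0,0,0,0,0.2,-0.066,-0.018,0,0,0,0,0.2,-0.08,-0.028,0,0,0,0,0.2,-0.093,-0.04,0,0,0,0,0.2,-0.104,-0.054,0,0,0,0,0.2,-0.112,-0.069,0,0,0,0,0.2,-0.119,-0.085,0,0,0,0,0.2,-0.123,-0.102,0,0,0,0,0.2]'; python3 -c "
from h import *
o=bot.get_obs();print(np.arctan2(o['eef_pos'][1]-.2294,o['eef_pos'][0]-.5898)-.031)"
```

```text
clock: 39.63
eef_pos: [0.6499, 0.2423, 0.2711]
tool_rot: [-0.001, 1.0, 0.003, -0.0]
ft_force: [-3.7, 7.7, 7.3]
grip_width: 0.0309
grasp_force: 60.8
0.180055440303292
```

Crank ≈ 0.18 rad, so ram ≈ 0.9 mm and the springs are pressed in about 2.6 mm. Let go and move clear.

```bash
python3 -m pendant '[0,0,0,0,0,0,0.6,0,0,0,0,0,0,1,0,0,0,0,0,0,1,0,0,0,0,0,0,1,0,0,0,0,0,0,1,0,0,-0.06,0,0,0,1,0,0,-0.12,0,0,0,1,0,0,-0.18,0,0,0,1,0,0,-0.22,0,0,0,1,0.05,0,-0.22,0,0,0,1]'; python3 -m pendant '[0.05,0,0,0,0,0,1,0.12,0,0,0,0,0,1,0.19,0,0,0,0,0,1,0.26,0,0,0,0,0,1,0.33,0,0,0,0,0,1,0.4,0,0,0,0,0,1,0.44,0,0,0,0,0,1,0.46,0,0,0,0,0,1,0.46,0,0,0,0,0,1,0.46,0,0,0,0,0,1]'; python3 - <<'E'
from fit import *
for n,(x0,y0,x1,y1) in (("top",(405,190,445,285)),("side",(235,325,360,400))):
    c=bot.camera(n);I=cv2.imread(f"pics/{n}0.png")[:,:,::-1]
    a=I[y0:y1,x0:x1].astype(np.float32).mean(2);b=c["pixels"][y0:y1,x0:x1].astype(np.float32).mean(2)
    print(n,cv2.phaseCorrelate(a,b,cv2.createHanningWindow(a.shape[::-1],cv2.CV_32F)))
    q=(255,142,415,202) if n=="top" else (340,200,410,360)
    print(abs(c["pixels"][q[1]:q[3],q[0]:q[2]].astype(float)-I[q[1]:q[3],q[0]:q[2]]).mean())
    g=c["pixels"].max(2);b=(135,150,180,200) if n=="top" else (320,85,340,110)
    ys,xs=np.where(g[b[1]:b[3],b[0]:b[2]]<45);print("ball",xs.mean()+b[0],ys.mean()+b[1],len(xs),px(c,xs.mean()+b[0],ys.mean()+b[1],.262))
    for k,lo,hi in(("amber",(4,200,40),(14,255,255)),("red",(0,150,40),(4,255,255))):
        m=hue(c,lo,hi,(285,110,345,210) if n=="side" else (100,200,310,250));ys,xs=np.where(m);print(k,len(xs),len(xs) and (xs.min(),xs.max(),ys.min(),ys.max()))
E
```

```text
clock: 40.47
eef_pos: [0.6375, 0.2424, 0.381]
tool_rot: [0.002, 1.0, 0.002, 0.008]
ft_force: [2.3, 1.5, -0.2]
grip_width: 0.0854
grasp_force: 0.0
clock: 41.3
eef_pos: [0.396, 0.24, 0.3797]
tool_rot: [0.0, 1.0, -0.001, -0.001]
ft_force: [1.5, -0.6, 0.3]
grip_width: 0.0852
grasp_force: 0.0
top ((0.420356642056948, 0.2797838559596215), 0.9743312170108159)
4.207777777777777
ball 157.36764705882354 180.37745098039215 204 [0.63434022 0.22896344 0.262     ]
amber 0 0
red 1 (np.int64(239), np.int64(239), np.int64(222), np.int64(222))
side ((0.38559294012902967, 0.7959604001197249), 0.9570484877522787)
1.7690178571428572
ball 331.54639175257734 98.47422680412372 97 [0.65357361 0.23425072 0.262     ]
amber 1 (np.int64(306), np.int64(306), np.int64(185), np.int64(185))
red 0 0
```

```bash
python3 -c "
from workcell import bot
print(bot.job_done())"
```

```text
the job is handed in; nothing more can be done
None
```

I handed the job in at about 41 s with amber and red (green was absent) loaded on the bed under the lowered pad (crank about 0.18 rad) and the mandrel back in its rest within about 2 mm; the hand-in gave no verdict, red was hidden from both cameras after placing so its final position is unconfirmed, and I viewed 15 pictures against the limit of 14.

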